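# Rewind the film on the desk rewinder until it runs free

## Robot

A 7-joint arm with a two-finger parallel gripper is mounted at the origin on the work surface. World frame = base frame: x ahead of the robot, y to its left, z up, the work surface at z = 0. Lengths are in m, angles in rad, forces in N, time in s.
With the tool pointing down it reaches from about 0.4 to 0.85 m from the base axis. Payload 4.5 kg.
Tool frame: the origin (TCP) lies midway between the tips of the shut fingers; the grasp point (between the pads) lies 19 mm behind it (r.hold_point_z is the distance from the TCP to the grasp point, in m); z points along the fingers, y is the direction in which the jaws open and shut (so a half turn about z gives the same grasp; the last joint's range is limited). The gripper opens to 88 mm and grips with 3 to 60 N. Pads are 18 mm wide; open, the fingers measure 123 mm over their backs; the gripper's body (75 mm by 187 mm) begins 45 mm behind the grasp point.
Start: joints at [1.192, 0.689, -0.195, 1.565, 0.157, 0.902, -0.215], TCP at [0.251, -0.573, 0.239] pointing down, gripper open.
Joint ranges: [-3.01, 3.01], [-0.46, 2.08], [-1.47, 1.51], [0.13, 2.56], [-1, 4.14], [0.04, 2.09], [-2.66, 2.66]. Speed limits (rad/s): [2.57, 2.57, 3.14, 3.14, 3.14, 3.14, 3.14].

## Interface

Orientations are given as a unit quaternion [x, y, z, w].
In Python, from plant import r gives the robot as it stands. The module is installed in compiled form; this text tells all that it offers.
- The arm moves only by the tool move_arm, never from a script. Its arguments are lists of equal length, an entry for each row: "turn": the turn, a rotation vector about the tool's x, y, z in units of 2 pi rad (1.0 is 2 pi rad), a list of three; "dp": the shift along the tool's x, y, z in units of 2.5 cm (1.0 is 2.5 cm), a list of three; "jaw": the closure, from -1 (fully open) to 1 (shut), so that 0 is half open. In form: {"turn": [[wx, wy, wz], ...], "dp": [[x, y, z], ...], "jaw": [jaw, ...]}. A call has 1 to 10 rows; each row shifts and turns the commanded pose from where the row before left it, along the tool's axes as they then stand; what a row does not reach is not made up. A row lasts 1/12 s, in which the tool goes at most 41.7 mm and 7.16 degrees, less where a joint would pass 70% of its speed; a pose out of reach is approached as far as the arm can. A call with a number of a shift or a turn outside -1 to 1 is refused whole. A call with a gripper value outside its range is refused whole. The fingers move at their own pace and stop on an object; "newtons" is the grip in N (left out, the last holds). Time passes only in rows, so rows that do not move let the fingers close. It gives the time, the measured TCP pose, the force and the opening at its end, in the units of the state.
- r.get_state(): the state, without advancing time (a new reading comes with each control period).
- r.snapshot(name): name is "scene" or "side" or "wrist"; returns a dict with "frame" (420x560x3 uint8, blue, green, red), "mtx" (3x3 intrinsics, pixels), "k1" (the pictures are not rectified: a ray, as slopes to the right and down, at radius r is drawn at 1 + k1 r^2 times it, then the intrinsics apply), "origin" and "orientation" of the camera in the world; the wrist camera has in their place "tool_from_camera" (4x4, takes a point from camera to tool coordinates, whose origin is the TCP and whose axes are the flange's). Camera axes: x right, y up, looking along -z (the intrinsics and any distortion apply to the point x, -y, -z); pixel columns grow to the right and rows downward; lengths in m; the calibration is good to about 2 mm. A picture is of the moment at which its call begins: read the wrist's pose just before it. There is no depth.
- r.finish_job(): hands the job in, once; it reports no verdict.
The state is a dict: "clock": time; "q": joint angles; "qd": joint speeds; "joint_torque": joint torques, N m; "tool_pos": TCP position; "eef_rot": TCP orientation; "contact_force": force on the tool from outside, world axes, zero at the start; "moment": the same for the moment, N m; "opening": opening from 0.0 (shut) to 1.0 (fully open).
Only numpy, scipy, OpenCV 4.12 (cv2) and the standard library are available. Lean on these libraries where they do the work, as an engineer would, in place of code of your own. Each camera call takes 0.05 s, during which the arm holds its last target.

## Task

Wind the film back on the large rectangular film rewinder: take the upright grip of its crank and turn the crank clockwise (seen from above) until the resistance suddenly drops away and the little follower pin under it is left behind. Stop there, within one turn after the drop, and let go of the crank.

Things in the scene. Friction and masses are not known exactly. Their poses are not given: they have to be found in the camera images.
- rewinder: Grey rectangular film rewinder, 200 x 190 x 55 mm high, fixed to the desk; the small round winder is not it. Origin at desk height on the crank's upright axis; box x -85 to +115, y -95 to +95 mm. Steel crank arm, top 76 mm above desk. Turning clockwise is slack (0.5 N at the grip) for up to a third of a turn, then takes some 4 to 12 N for over half a turn, then is free again. It stays where left.
- knob (a point): Middle of the crank's grip: an upright black cylinder, 18 mm in diameter, from 76 to 121 mm above the desk (this point at 98.5 mm), on a circle of 45 mm radius about the rewinder's origin. It spins freely on the crank arm, so fingers that hold it need not turn while it is led round.
- pin (a point): Top (62 mm above the desk) of the follower pin, a steel pin with a 9 mm head in the dark ring under the crank arm, 35 to 41 mm from the crank's axis at first. While there is resistance the crank drags it round, just ahead of the grip's bearing; at the drop it is left behind at the ring's rim, 45 to 48 mm from the axis, and the grip's bearing passes it.
- crank (a joint): Crank angle in rad, growing clockwise seen from above; 0 when the grip lies along the rewinder's +x. It starts between 0 and 1.4; the resistance drops at 5.7 to 6.0. It cannot turn back below -0.3.

How it is judged:
By the outcome, as a careful person would: the job done as asked, in the order asked, and still so for the second after the job is handed in, with the robot touching nothing.
It also fails if it takes over 35 s, if anything falls off the work surface, if the arm or the gripper's body presses on something with over 40 N, if the wrist force passes 120 N, or if a joint passes its speed limit or range.

## Working session

There is one attempt and no reset: what is moved stays moved. The work goes in short steps, Python scripts to look and compute and a tool call to move; the robot and the scene stay as the last step left them, time stands still between calls to the robot, and variables do not carry over. Pictures are saved under pics/ and viewed, and the job is handed in when it is done.

Besides the shell and the picture viewer there is one more tool, called after ">>>" in YAML: its name, and indented under it one key for each argument. move_arm: Moves the arm, as the interface text tells. Shifts and turns lie within -1 to 1; 1 stands for 2.5 cm of shift or 2 pi rad of turn. Its arguments: {"type":"object","properties":{"turn":{"type":"array","items":{"type":"array","items":{"type":"number","minimum":-1,"maximum":1}}},"dp":{"type":"array","items":{"type":"array","items":{"type":"number","minimum":-1,"maximum":1}}},"jaw":{"type":"array","items":{"type":"number"}},"newtons":{"type":"number"}},"required":["turn","dp","jaw"]}

```bash
mkdir -p pics
cat > h.py <<'E'
import numpy as np, cv2
from scipy.spatial.transform import Rotation as R
def snap(r,n,f):
    st=r.get_state(); s=r.snapshot(n); cv2.imwrite('pics/'+f+'.png',s['frame'])
    if n=='wrist':
        T=np.array(s['tool_from_camera']);A=R.from_quat(st['eef_rot']).as_matrix()
        s['o']=np.array(st['tool_pos'])+A@T[:3,3]; s['R']=A@T[:3,:3]
    else:
        s['o']=np.array(s['origin']); o=np.array(s['orientation']); s['R']=o if o.shape==(3,3) else R.from_quat(o).as_matrix()
    np.savez('pics/'+f+'.npz',o=s['o'],R=s['R'],mtx=s['mtx'],k1=s['k1'],frame=s['frame'])
    return s
def ray(s,uv):
    p=cv2.undistortPoints(np.array([[uv]],float),np.array(s['mtx']),np.array([float(s['k1']),0,0,0,0.]))[0,0]
    return np.array(s['o']),np.array(s['R'])@np.array([p[0],-p[1],-1])
def onz(s,uv,z):
    o,d=ray(s,uv); return o+d*(z-o[2])/d[2]
def proj(s,P):
    c=np.array(s['R']).T@(np.array(P)-s['o']); x,y=c[0]/-c[2],-c[1]/-c[2]; f=1+float(s['k1'])*(x*x+y*y)
    m=np.array(s['mtx']); return m[0,0]*x*f+m[0,2],m[1,1]*y*f+m[1,2]
E
python3 - <<'E'
from plant import r
from h import *
for n in['scene','side','wrist']:
    s=snap(r,n,n+'0'); print(n,s['o'],s['R'].tolist(),s['k1'],s['mtx'])
print(r.get_state(),r.hold_point_z)
E
```

```text
scene [ 0.92613551 -0.37711419  0.64438058] [[0.6672713791105315, -0.5464915988355177, 0.5060591260140744], [0.7448123063712351, 0.487879211098023, -0.4552235754619175], [0.0018801324131025865, 0.6806767278088551, 0.7325815021699217]] 0.043086827470806346 [[446.33985624   0.         283.16318125]
 [  0.         446.33985624 209.31821082]
 [  0.           0.           1.        ]]
side [ 0.36844404 -0.39019795  0.57426386] [[0.8984370449038618, 0.337213869656618, -0.2812431020587452], [-0.43901585856770825, 0.6771172947344349, -0.5905736576393993], [-0.008715059981106388, 0.6540634336841725, 0.7563894978427423]] -0.02405784974856652 [[389.64828667   0.         280.91044197]
 [  0.         389.64828667 207.44851431]
 [  0.           0.           1.        ]]
wrist [ 0.31627469 -0.54390121  0.3822167 ] [[0.4009532089432545, 0.8803810188537025, 0.25330966400874244], [-0.9160967507402803, 0.385865406590223, 0.10897078177227551], [-0.0018076286140057882, -0.2757483447621704, 0.9612281637778388]] -0.04313347653710753 [[329.00257791   0.         280.50296472]
 [  0.         329.00257791 207.31758736]
 [  0.           0.           1.        ]]
{'clock': 0.15, 'q': array([ 1.19182933,  0.68977107, -0.1945432 ,  1.56605001,  0.15731136,
        0.90248098, -0.21508905]), 'qd': array([ 0.00074436, -0.00188519,  0.00068807, -0.00312481, -0.00074316,
       -0.00178237,  0.00056068]), 'joint_torque': array([-8.61538665e-04, -5.27860522e+01, -1.26809545e+00, -1.53587687e+01,
       -5.23962406e-02,  3.94502786e-03,  1.16068991e-04]), 'tool_pos': array([ 0.25051149, -0.57211055,  0.238122  ]), 'eef_rot': array([ 9.78769104e-01,  2.04964891e-01, -1.80455207e-04, -6.33975485e-04]), 'contact_force': array([-0.09806862, -0.10526056, -0.23849337]), 'moment': array([0.02785907, 0.01235174, 0.02141964]), 'opening': 1.0010763773735574} 0.0187
```

View pics/scene0.png

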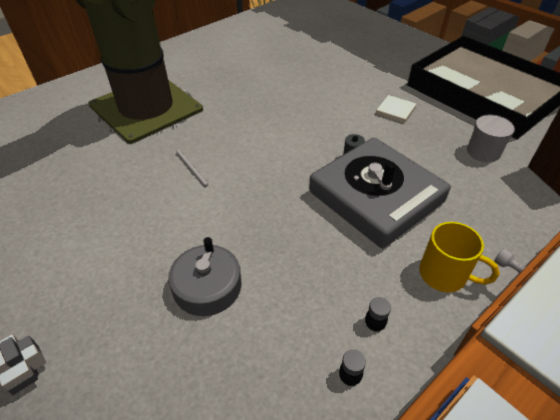

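View pics/side0.png

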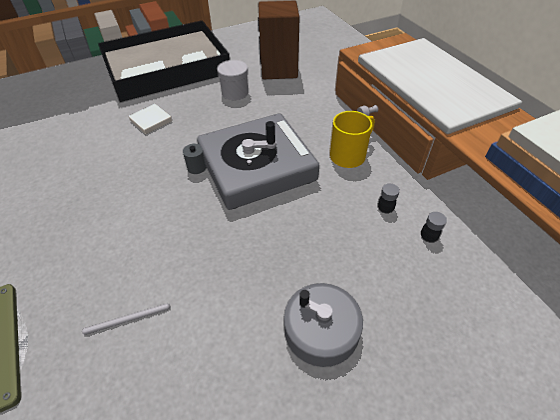

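View pics/wrist0.png

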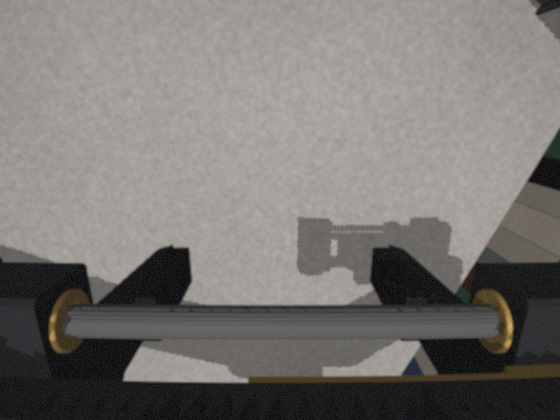

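Both fixed views show the rewinder: scene hub is near (375,172) with the grip near (388,178), and side hub is near (248,147) with the grip near (270,132). I'll enlarge both.

Run:
```python
import cv2
a=cv2.imread('pics/scene0.png')[125:250,300:460];b=cv2.imread('pics/side0.png')[95:220,175:335]
for n,i in(('a',a),('b',b)):
    i=cv2.convertScaleAbs(i,alpha=1.6,beta=20)
    cv2.imwrite(f'pics/crop_{n}.png',cv2.resize(i,None,fx=4.8,fy=4.8,interpolation=cv2.INTER_CUBIC)[:600])
```

```text
(no output)
```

View pics/crop_a.png

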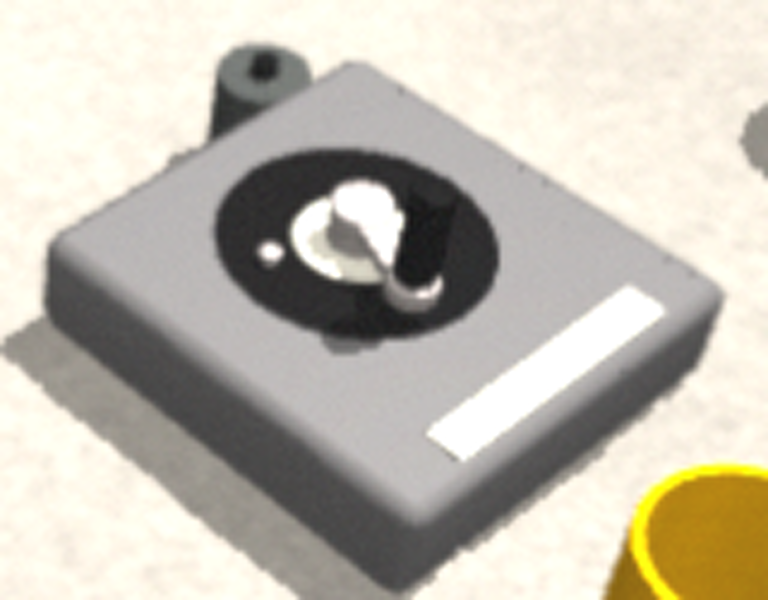

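View pics/crop_b.png

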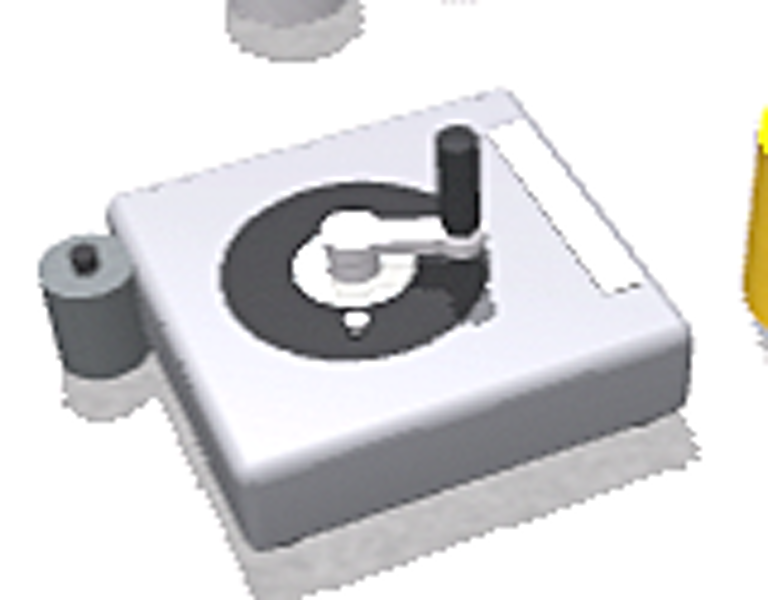

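```bash
cat > tri.py <<'E'
from h import *
def tri(a,b):
    (o1,d1),(o2,d2)=a,b
    t=np.linalg.lstsq(np.c_[d1,-d2],o2-o1,rcond=None)[0]
    p,q=o1+d1*t[0],o2+d2*t[1]; return (p+q)/2,np.linalg.norm(p-q)
E
python3 - <<'E'
from tri import *
A=np.load('pics/scene0.npz');B=np.load('pics/side0.npz')
a=lambda u,v:(300+u/4.8-.4,125+v/4.8-.4)
b=lambda u,v:(175+u/4.8-.4,95+v/4.8-.4)
for n,p,q,z in[('ktop',(435,192),(458,137),.121),('kbot',(416,282),(460,232),.076),('pin',(270,250),(356,318),.062),('ring',(357,243),(355,270),.055),('hub',(365,200),(350,228),.076),
  ('c near label L/b',(430,434),(605,292),.055),('label',(460,461),(642,284),.055),('lab',(630,287),(487,133),.055),('lab',(664,313),(521,119),.055)]:
    print(n,*[np.round(x,4) for x in tri(ray(A,a(*p)),ray(B,b(*q)))],onz(A,a(*p),z).round(4),onz(B,b(*q),z).round(4))
E
```

```text
ktop [0.6104 0.1602 0.1222] 0.0014 [0.6101 0.1604 0.121 ] [0.6112 0.1627 0.121 ]
kbot [0.6101 0.1619 0.0741] 0.0006 [0.611  0.1605 0.076 ] [0.6092 0.1594 0.076 ]
pin [0.5546 0.1425 0.0646] 0.0002 [0.5529 0.145  0.062 ] [0.5556 0.1451 0.062 ]
ring [0.5693 0.18   0.0553] 0.0003 [0.569  0.1805 0.055 ] [0.5694 0.1801 0.055 ]
hub [0.5688 0.1801 0.078 ] 0.0003 [0.5675 0.1823 0.076 ] [0.5696 0.1822 0.076 ]
c near label L/b [0.6557 0.1189 0.0569] 0.0 [0.6549 0.1205 0.055 ] [0.6568 0.1208 0.055 ]
label [0.6716 0.1162 0.0573] 0.0002 [0.6706 0.1182 0.055 ] [0.6729 0.1183 0.055 ]
lab [0.6584 0.2378 0.0573] 0.0007 [0.6572 0.2407 0.055 ] [0.6596 0.24   0.055 ]
lab [0.6756 0.2365 0.0583] 0.0024 [0.6747 0.2383 0.055 ] [0.678  0.2424 0.055 ]
```

Centre is about (0.569, 0.181) and the grip about (0.6105, 0.161), giving r = 46 mm. The pin sits at r = 39 mm. All three agree with the given sizes. I'll turn the tool to align with the world axes, then travel.

>>> move_arm:
  turn:
    - [0,0,0.0164]
    - [0,0,0.0164]
    - [0,0,0.0164]
    - [0,0,0.0164]
    - [0,0,0]
    - [0,0,0]
    - [0,0,0]
    - [0,0,0]
    - [0,0,0]
    - [0,0,0]
  dp:
    - [0,0,0]
    - [0,0,0]
    - [0,0,0]
    - [0,0,0]
    - [0.3,-0.6,0]
    - [0.5,-1,0]
    - [0.5,-1,0]
    - [0.5,-1,0]
    - [0.5,-1,0]
    - [0.5,-1,0]
  jaw: [-1,-1,-1,-1,-1,-1,-1,-1,-1,-1]
  newtons: 35

```text
clock: 0.98
tool_pos: [0.321, -0.4311, 0.2386]
eef_rot: [1.0, 0.0, -0.0, -0.0]
contact_force: [-0.1, -0.1, -0.1]
opening: 1.002
```

>>> move_arm:
  turn:
    - [0,0,0]
    - [0,0,0]
    - [0,0,0]
    - [0,0,0]
    - [0,0,0]
    - [0,0,0]
    - [0,0,0]
    - [0,0,0]
    - [0,0,0]
    - [0,0,0]
  dp:
    - [0.5,-1,0]
    - [0.5,-1,0]
    - [0.5,-1,0]
    - [0.5,-1,0]
    - [0.5,-1,0]
    - [0.5,-1,0]
    - [0.5,-1,0]
    - [0.5,-1,0]
    - [0.5,-1,0]
    - [0.5,-1,0]
  jaw: [-1,-1,-1,-1,-1,-1,-1,-1,-1,-1]

```text
clock: 1.82
tool_pos: [0.4458, -0.181, 0.2386]
eef_rot: [1.0, 0.0, -0.0, -0.0]
contact_force: [-0.5, -0.4, -0.1]
opening: 0.999
```

>>> move_arm:
  turn:
    - [0,0,0]
    - [0,0,0]
    - [0,0,0]
    - [0,0,0]
    - [0,0,0]
    - [0,0,0]
    - [0,0,0]
    - [0,0,0]
    - [0,0,0]
    - [0,0,0]
  dp:
    - [0.5,-1,0]
    - [0.5,-1,0]
    - [0.5,-1,0]
    - [0.5,-1,0]
    - [0.5,-1,0]
    - [0.5,-1,0]
    - [0.5,-1,0]
    - [0.5,-1,0]
    - [0.5,-0.8,0]
    - [0,0,0]
  jaw: [-1,-1,-1,-1,-1,-1,-1,-1,-1,-1]

```text
clock: 2.65
tool_pos: [0.5601, 0.0442, 0.2385]
eef_rot: [1.0, 0.004, 0.001, -0.002]
contact_force: [0.7, 0.9, 0.9]
opening: 1.0
```

Run:
```python
from plant import r
from h import *
s=snap(r,'wrist','wrist1'); print(r.get_state()['q'].round(2), s['o'])
for P in [(.569,.181,.055),(.6105,.161,.121),(.554,.144,.062)]: print(proj(s,P))
```

```text
[-0.16  0.6   0.    1.77 -0.01  0.77 -1.71] [0.63133153 0.04409457 0.3828552 ]
(np.float64(147.0003303968157), np.float64(177.00108043610408))
(np.float64(134.06573105174817), np.float64(140.91211795224393))
(np.float64(182.01277827977327), np.float64(193.19992302275628))
```

View pics/wrist1.png

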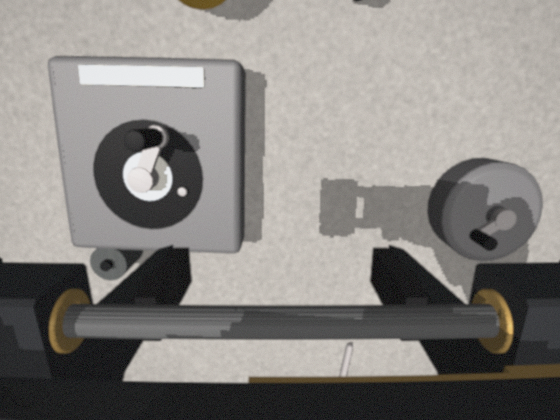

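Wrist view: ring centre is near (148,174), grip top near (133,139) and pin near (182,192). These agree with the projections to about 1–3 px. Next I'll go over the grip and down.

>>> move_arm:
  turn:
    - [0,0,0]
    - [0,0,0]
    - [0,0,0]
    - [0,0,0]
    - [0,0,0]
    - [0,0,0]
    - [0,0,0]
    - [0,0,0]
    - [0,0,0]
    - [0,0,0]
  dp:
    - [0.4,-0.93,0]
    - [0.4,-0.93,0]
    - [0.4,-0.93,0]
    - [0.4,-0.93,0]
    - [0.4,-0.93,0]
    - [0,0,0.9]
    - [0,0,0.9]
    - [0,0,0.9]
    - [0,0,0]
    - [0,0,0]
  jaw: [-1,-1,-1,-1,-1,-1,-1,-1,-1,-1]

```text
clock: 3.53
tool_pos: [0.6068, 0.1523, 0.1704]
eef_rot: [1.0, -0.0, -0.002, 0.001]
contact_force: [-0.1, -0.2, 0.8]
opening: 1.002
```

Run:
```python
from plant import r
from h import *
s=snap(r,'wrist','wrist2'); print(r.get_state()['q'].round(2), r.get_state()['tool_pos'],r.get_state()['eef_rot'].round(4))
for P in [(.57,.1805,.055),(.6105,.161,.121)]: print(proj(s,P))
```

```text
[-0.33  0.77  0.02  1.63 -0.02  0.74 -1.87] [0.60797328 0.15283207 0.1717272 ] [ 1.e+00 -3.e-04  0.e+00  4.e-04]
(np.float64(247.08899839563261), np.float64(245.35149739005044))
(np.float64(266.3078413753957), np.float64(226.27053317258358))
```

View pics/wrist2.png

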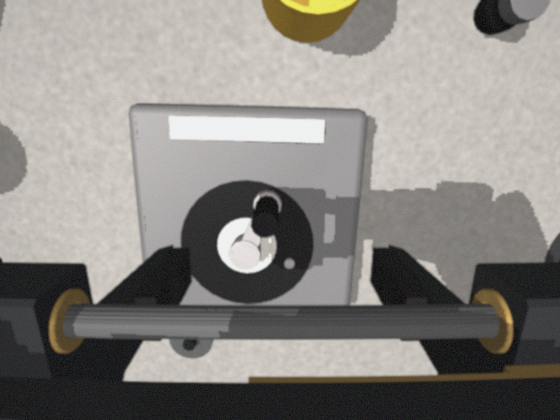

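Grip top is near (264,223), about 3 px from the prediction, so I'm descending.

>>> move_arm:
  turn:
    - [0,0,0]
    - [0,0,0]
    - [0,0,0]
    - [0,0,0]
    - [0,0,0]
    - [0,0,0]
    - [0,0,0]
    - [0,0,0]
    - [0,0,0]
    - [0,0,0]
  dp:
    - [0.15,-0.34,0.5]
    - [0,0,0.7]
    - [0,0,0.7]
    - [0,0,0.7]
    - [0,0,0.6]
    - [0,0,0.3]
    - [0,0,0]
    - [0,0,0]
    - [0,0,0]
    - [0,0,0]
  jaw: [-1,-1,-1,-1,-0.5,-0.3,1,1,1,1]
  newtons: 35

```text
clock: 4.42
tool_pos: [0.6125, 0.1628, 0.0849]
eef_rot: [1.0, 0.0, 0.001, -0.0]
contact_force: [-0.1, -0.5, -0.5]
opening: 0.572
```

Run:
```python
from plant import r
from h import *
s=snap(r,'scene','scene3'); s=snap(r,'side','side3'); st=r.get_state();print(st['tool_pos'],st['eef_rot'].round(4),st['contact_force'],st['opening'])
a=cv2.imread('pics/scene3.png')[100:240,290:450];b=cv2.imread('pics/side3.png')[60:200,175:335]
cv2.imwrite('pics/c3.png',cv2.convertScaleAbs(cv2.resize(np.hstack([a,b]),None,fx=2.5,fy=2.5,interpolation=2),alpha=1.5,beta=15))
```

```text
[0.61216972 0.16264289 0.08466451] [ 1.e+00  3.e-04  8.e-04 -2.e-04] [-0.56903865  0.25965018 -0.03576695] 0.4782329035806957
```

View pics/c3.png

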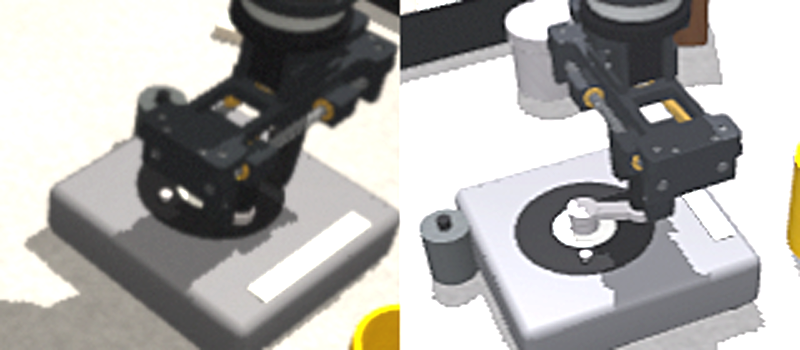

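The fingers surround the grip and are still closing. Let them finish.

>>> move_arm:
  turn:
    - [0,0,0]
    - [0,0,0]
    - [0,0,0]
    - [0,0,0]
    - [0,0,0]
    - [0,0,0]
  dp:
    - [0,0,0]
    - [0,0,0]
    - [0,0,0]
    - [0,0,0]
    - [0,0,0]
    - [0,0,0]
  jaw: [1,1,1,1,1,1]

```text
clock: 5.02
tool_pos: [0.6116, 0.1625, 0.0838]
eef_rot: [1.0, 0.0, 0.0, 0.0]
contact_force: [0.1, -0.7, 1.4]
opening: 0.197
```

Holding (opening 0.197 is about 17 mm). Now plan arc steps.

```bash
cat > arc.py <<'E'
import sys,numpy as np
phi,step,n=map(float,sys.argv[1:4]);C=np.array([float(sys.argv[4]),float(sys.argv[5])]);p=np.array([float(sys.argv[6]),float(sys.argv[7])])
# rows for arc from commanded point p; error spread over rows
R=.045;e=p-C-R*np.array([np.cos(np.radians(phi)),np.sin(np.radians(phi))])
for k in range(1,int(n)+1):
    a=np.radians(phi-step*k);t=C+R*np.array([np.cos(a),np.sin(a)])+e*(1-min(1,k/3))
    d=((t-p)/.025).round(2);p=p+d*.025;print([float(d[0]),float(-d[1]),0],end=', ')
print('\nend',p,phi-step*n)
E
python3 arc.py -23.4 6 10 .570 .1805 .6115 .1625
```

```text
[-0.09, 0.17, 0], [-0.1, 0.15, 0], [-0.12, 0.15, 0], [-0.13, 0.13, 0], [-0.15, 0.13, 0], [-0.15, 0.1, 0], [-0.17, 0.09, 0], [-0.18, 0.07, 0], [-0.18, 0.05, 0], [-0.18, 0.03, 0], 
end [0.57525 0.13575] -83.4
```

>>> move_arm:
  turn:
    - [0,0,0]
    - [0,0,0]
    - [0,0,0]
    - [0,0,0]
    - [0,0,0]
    - [0,0,0]
    - [0,0,0]
    - [0,0,0]
    - [0,0,0]
    - [0,0,0]
  dp:
    - [-0.09,0.17,0]
    - [-0.1,0.15,0]
    - [-0.12,0.15,0]
    - [-0.13,0.13,0]
    - [-0.15,0.13,0]
    - [-0.15,0.1,0]
    - [-0.17,0.09,0]
    - [-0.18,0.07,0]
    - [-0.18,0.05,0]
    - [-0.18,0.03,0]
  jaw: [1,1,1,1,1,1,1,1,1,1]

```text
clock: 5.85
tool_pos: [0.575, 0.1362, 0.0838]
eef_rot: [1.0, 0.001, 0.0, -0.0]
contact_force: [-0.4, 2.9, 0.3]
opening: 0.193
```

```bash
python3 - <<'E'
from plant import r
from h import *
s=snap(r,'side','side4'); st=r.get_state();print(st['tool_pos'],st['contact_force'],st['opening'])
b=cv2.imread('pics/side4.png')[60:200,175:335]
cv2.imwrite('pics/c4.png',cv2.convertScaleAbs(cv2.resize(b,None,fx=3,fy=3,interpolation=2),alpha=1.3,beta=15))
E
python3 arc.py -83.4 6 10 .570 .1805 .57525 .13575
```

```text
[0.57383425 0.13612209 0.08372899] [-1.21799368  3.46084227  2.04178714] 0.1912473803847331
[-0.19, 0.01, 0], [-0.19, -0.01, 0], [-0.19, -0.03, 0], [-0.18, -0.04, 0], [-0.17, -0.07, 0], [-0.17, -0.08, 0], [-0.16, -0.1, 0], [-0.15, -0.12, 0], [-0.13, -0.13, 0], [-0.13, -0.15, 0], 
end [0.53375 0.15375] -143.4
```

View pics/c4.png

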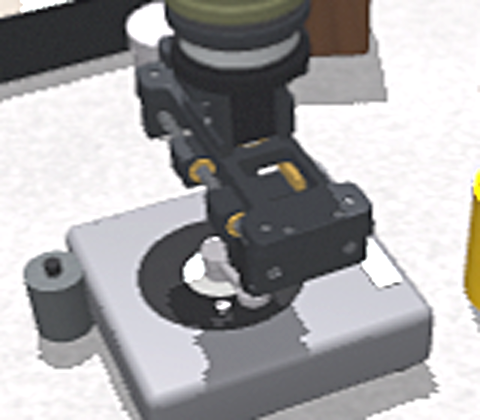

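The crank follows, with only about 3 N of radial force. Continuing.

>>> move_arm:
  turn:
    - [0,0,0]
    - [0,0,0]
    - [0,0,0]
    - [0,0,0]
    - [0,0,0]
    - [0,0,0]
    - [0,0,0]
    - [0,0,0]
    - [0,0,0]
    - [0,0,0]
  dp:
    - [-0.19,0.01,0]
    - [-0.19,-0.01,0]
    - [-0.19,-0.03,0]
    - [-0.18,-0.04,0]
    - [-0.17,-0.07,0]
    - [-0.17,-0.08,0]
    - [-0.16,-0.1,0]
    - [-0.15,-0.12,0]
    - [-0.13,-0.13,0]
    - [-0.13,-0.15,0]
  jaw: [1,1,1,1,1,1,1,1,1,1]

```text
clock: 6.73
tool_pos: [0.5389, 0.1492, 0.0839]
eef_rot: [1.0, -0.002, 0.005, 0.002]
contact_force: [11.3, -6.2, -5.4]
opening: 0.192
```

```bash
python3 - <<'E'
from plant import r
from h import *
s=snap(r,'side','side5'); st=r.get_state();print(st['tool_pos'],st['contact_force'],st['opening'])
b=cv2.imread('pics/side5.png')[60:200,175:335]
cv2.imwrite('pics/c5.png',cv2.convertScaleAbs(cv2.resize(b,None,fx=3,fy=3,interpolation=2),alpha=1.3,beta=15))
E
python3 arc.py -143.4 6 10 .570 .1805 .53375 .15375
```

```text
[0.53748436 0.15046089 0.08385584] [ 7.30952446 -2.8266725  -4.2721463 ] 0.1924101328191436
[-0.1, -0.16, 0], [-0.09, -0.16, 0], [-0.07, -0.18, 0], [-0.05, -0.18, 0], [-0.03, -0.18, 0], [-0.01, -0.19, 0], [0.01, -0.19, 0], [0.03, -0.19, 0], [0.04, -0.18, 0], [0.07, -0.17, 0], 
end [0.52875 0.19825] -203.4
```

View pics/c5.png

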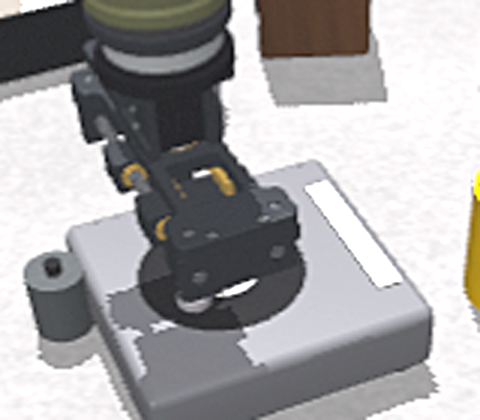

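The resistance is on (about 12 N, with the tool lagging some 4 mm). Continuing.

>>> move_arm:
  turn:
    - [0,0,0]
    - [0,0,0]
    - [0,0,0]
    - [0,0,0]
    - [0,0,0]
    - [0,0,0]
    - [0,0,0]
    - [0,0,0]
    - [0,0,0]
    - [0,0,0]
  dp:
    - [-0.1,-0.16,0]
    - [-0.09,-0.16,0]
    - [-0.07,-0.18,0]
    - [-0.05,-0.18,0]
    - [-0.03,-0.18,0]
    - [-0.01,-0.19,0]
    - [0.01,-0.19,0]
    - [0.03,-0.19,0]
    - [0.04,-0.18,0]
    - [0.07,-0.17,0]
  jaw: [1,1,1,1,1,1,1,1,1,1]

```text
clock: 7.62
tool_pos: [0.5267, 0.1911, 0.0836]
eef_rot: [1.0, -0.002, -0.003, 0.005]
contact_force: [-3.2, -7.3, 7.7]
opening: 0.197
```

```bash
python3 - <<'E'
from plant import r
st=r.get_state();print(st['tool_pos'],st['contact_force'],st['opening'])
E
python3 arc.py -203.4 6 10 .570 .1805 .52875 .19825
```

```text
[0.5266557  0.19110064 0.08362693] [-3.22126717 -7.30234761  7.74837594] 0.19705966780525247
[0.08, -0.17, 0], [0.1, -0.16, 0], [0.12, -0.15, 0], [0.13, -0.13, 0], [0.15, -0.13, 0], [0.15, -0.1, 0], [0.17, -0.09, 0], [0.18, -0.07, 0], [0.18, -0.05, 0], [0.18, -0.03, 0], 
end [0.56475 0.22525] -263.4
```

>>> move_arm:
  turn:
    - [0,0,0]
    - [0,0,0]
    - [0,0,0]
    - [0,0,0]
    - [0,0,0]
    - [0,0,0]
    - [0,0,0]
    - [0,0,0]
    - [0,0,0]
    - [0,0,0]
  dp:
    - [0.08,-0.17,0]
    - [0.1,-0.16,0]
    - [0.12,-0.15,0]
    - [0.13,-0.13,0]
    - [0.15,-0.13,0]
    - [0.15,-0.1,0]
    - [0.17,-0.09,0]
    - [0.18,-0.07,0]
    - [0.18,-0.05,0]
    - [0.18,-0.03,0]
  jaw: [1,1,1,1,1,1,1,1,1,1]

```text
clock: 8.45
tool_pos: [0.5585, 0.2244, 0.0835]
eef_rot: [1.0, 0.001, -0.006, 0.002]
contact_force: [-11.6, 2.8, 11.8]
opening: 0.195
```

```bash
python3 - <<'E'
from plant import r
from h import *
s=snap(r,'side','side6'); st=r.get_state();print(st['tool_pos'],st['contact_force'],st['opening'])
b=cv2.imread('pics/side6.png')[60:200,175:335]
cv2.imwrite('pics/c6.png',cv2.convertScaleAbs(cv2.resize(b,None,fx=3,fy=3,interpolation=2),alpha=1.3,beta=15))
E
python3 arc.py -263.4 6 10 .570 .1805 .56475 .22525
```

```text
[0.56003314 0.22475346 0.08365981] [-8.4218023   2.55447537  9.45071719] 0.1904017994811498
[0.19, -0.01, 0], [0.19, 0.01, 0], [0.19, 0.03, 0], [0.18, 0.04, 0], [0.17, 0.07, 0], [0.17, 0.08, 0], [0.16, 0.1, 0], [0.15, 0.12, 0], [0.13, 0.13, 0], [0.13, 0.15, 0], 
end [0.60625 0.20725] -323.4
```

View pics/c6.png

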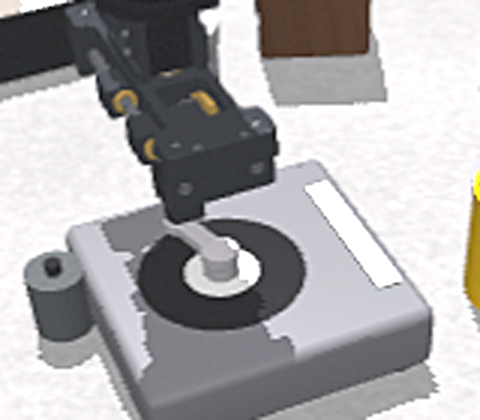

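>>> move_arm:
  turn:
    - [0,0,0]
    - [0,0,0]
    - [0,0,0]
    - [0,0,0]
    - [0,0,0]
    - [0,0,0]
    - [0,0,0]
    - [0,0,0]
    - [0,0,0]
    - [0,0,0]
  dp:
    - [0.19,-0.01,0]
    - [0.19,0.01,0]
    - [0.19,0.03,0]
    - [0.18,0.04,0]
    - [0.17,0.07,0]
    - [0.17,0.08,0]
    - [0.16,0.1,0]
    - [0.15,0.12,0]
    - [0.13,0.13,0]
    - [0.13,0.15,0]
  jaw: [1,1,1,1,1,1,1,1,1,1]

```text
clock: 9.33
tool_pos: [0.6019, 0.2134, 0.0837]
eef_rot: [1.0, 0.003, -0.003, -0.003]
contact_force: [-6.5, 12.4, 4.1]
opening: 0.193
```

```bash
python3 - <<'E'
from plant import r
st=r.get_state();print(st['tool_pos'],st['contact_force'],st['opening'])
E
python3 arc.py -323.4 4 9 .570 .1805 .60625 .20725
```

```text
[0.60191157 0.21341301 0.08372988] [-6.46702285 12.43926662  4.0899577 ] 0.1930055627469166
[0.07, 0.1, 0], [0.06, 0.11, 0], [0.06, 0.11, 0], [0.04, 0.12, 0], [0.04, 0.12, 0], [0.04, 0.12, 0], [0.02, 0.12, 0], [0.01, 0.13, 0], [0.01, 0.12, 0], 
end [0.615 0.181] -359.4
```

Still about 14 N at roughly 5.5 rad. Now the drop zone, in smaller steps.

>>> move_arm:
  turn:
    - [0,0,0]
    - [0,0,0]
    - [0,0,0]
    - [0,0,0]
    - [0,0,0]
  dp:
    - [0.07,0.1,0]
    - [0.06,0.11,0]
    - [0.06,0.11,0]
    - [0.04,0.12,0]
    - [0.04,0.12,0]
  jaw: [1,1,1,1,1]

```text
clock: 9.75
tool_pos: [0.6112, 0.2003, 0.0839]
eef_rot: [1.0, 0.003, -0.001, -0.004]
contact_force: [-3.6, 17.6, 1.2]
opening: 0.189
```

>>> move_arm:
  turn:
    - [0,0,0]
    - [0,0,0]
    - [0,0,0]
    - [0,0,0]
  dp:
    - [0.04,0.12,0]
    - [0.02,0.12,0]
    - [0.01,0.13,0]
    - [0.01,0.12,0]
  jaw: [1,1,1,1]

```text
clock: 10.08
tool_pos: [0.6156, 0.1791, 0.0839]
eef_rot: [1.0, -0.0, 0.0, 0.001]
contact_force: [1.6, 0.6, 1.7]
opening: 0.198
```

```bash
python3 - <<'E'
from plant import r
from h import *
s=snap(r,'side','side7');s=snap(r,'scene','scene7'); st=r.get_state();print(st['tool_pos'],st['contact_force'],st['opening'])
a=cv2.imread('pics/scene7.png')[100:240,290:450];b=cv2.imread('pics/side7.png')[60:200,175:335]
cv2.imwrite('pics/c7.png',cv2.convertScaleAbs(cv2.resize(np.hstack([a,b]),None,fx=2.5,fy=2.5,interpolation=2),alpha=1.5,beta=15))
E
python3 arc.py -359.4 5 8 .570 .1805 .615 .181
```

```text
[0.61539312 0.17805872 0.08381535] [ 2.35269785 -0.59511922  1.07824037] 0.19629150876431228
[-0.01, 0.16, 0], [-0.01, 0.15, 0], [-0.04, 0.16, 0], [-0.04, 0.15, 0], [-0.06, 0.14, 0], [-0.07, 0.14, 0], [-0.08, 0.14, 0], [-0.1, 0.12, 0], 
end [0.60475 0.152  ] -399.4
```

View pics/c7.png

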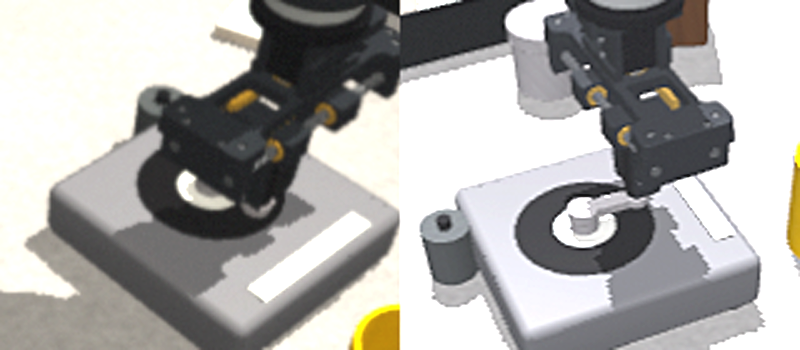

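The force fell from about 18 N to about 1 N, which is the drop. I'll lead on 40° to confirm the crank is free and the pin stays behind.

>>> move_arm:
  turn:
    - [0,0,0]
    - [0,0,0]
    - [0,0,0]
    - [0,0,0]
    - [0,0,0]
    - [0,0,0]
    - [0,0,0]
    - [0,0,0]
    - [0,0,0]
  dp:
    - [-0.01,0.16,0]
    - [-0.01,0.15,0]
    - [-0.04,0.16,0]
    - [-0.04,0.15,0]
    - [-0.06,0.14,0]
    - [-0.07,0.14,0]
    - [-0.08,0.14,0]
    - [-0.1,0.12,0]
    - [0,0,0]
  jaw: [1,1,1,1,1,1,1,1,1]

```text
clock: 10.93
tool_pos: [0.6037, 0.1507, 0.0837]
eef_rot: [1.0, -0.0, -0.001, 0.001]
contact_force: [0.8, -1.2, 4.0]
opening: 0.191
```

>>> move_arm:
  turn:
    - [0,0,0]
    - [0,0,0]
    - [0,0,0]
    - [0,0,0]
    - [0,0,0]
    - [0,0,0]
    - [0,0,0]
    - [0,0,0]
  dp:
    - [0,0,0]
    - [0,0,0]
    - [0,0,0]
    - [0,0,0]
    - [0,0,0]
    - [0,0,0]
    - [0,0,0]
    - [0,0,0]
  jaw: [-0.2,-0.2,-0.2,-0.2,-0.2,-0.2,-0.2,-0.2]

```text
clock: 11.6
tool_pos: [0.6048, 0.152, 0.0837]
eef_rot: [1.0, 0.0, -0.0, 0.0]
contact_force: [-0.1, 0.3, 0.3]
opening: 0.603
```

Released (opening 53 mm, force about 0). Raising straight up.

>>> move_arm:
  turn:
    - [0,0,0]
    - [0,0,0]
    - [0,0,0]
    - [0,0,0]
    - [0,0,0]
    - [0,0,0]
    - [0,0,0]
    - [0,0,0]
    - [0,0,0]
    - [0,0,0]
  dp:
    - [0,0,-0.4]
    - [0,0,-0.7]
    - [0,0,-0.9]
    - [0,0,-0.9]
    - [0,0,-0.9]
    - [-0.5,0.5,-0.9]
    - [-1,0.8,-0.5]
    - [-1,0.8,0]
    - [-1,0.8,0]
    - [-0.5,0.4,0]
  jaw: [-0.2,-0.2,-0.2,-0.2,-0.2,-0.2,-0.2,-0.2,-0.2,-0.2]

```text
clock: 12.43
tool_pos: [0.5015, 0.0664, 0.2148]
eef_rot: [1.0, -0.001, -0.001, 0.001]
contact_force: [-0.5, -0.3, -0.4]
opening: 0.596
```

Run:
```python
from plant import r
from h import *
s=snap(r,'side','side8');s=snap(r,'scene','scene8');s=snap(r,'wrist','wrist8'); st=r.get_state();print(st['tool_pos'],st['contact_force'],st['opening'])
a=cv2.imread('pics/scene8.png')[125:240,300:450];b=cv2.imread('pics/side8.png')[95:210,185:335]
for n,i in(('8a',a),('8b',b)): cv2.imwrite(f'pics/c{n}.png',cv2.convertScaleAbs(cv2.resize(i,None,fx=5,fy=5,interpolation=2),alpha=1.5,beta=15))
```

```text
[0.50453986 0.06861522 0.21471004] [-0.03204413 -0.26046683 -0.5922506 ] 0.6009827391636425
```

View pics/c8a.png

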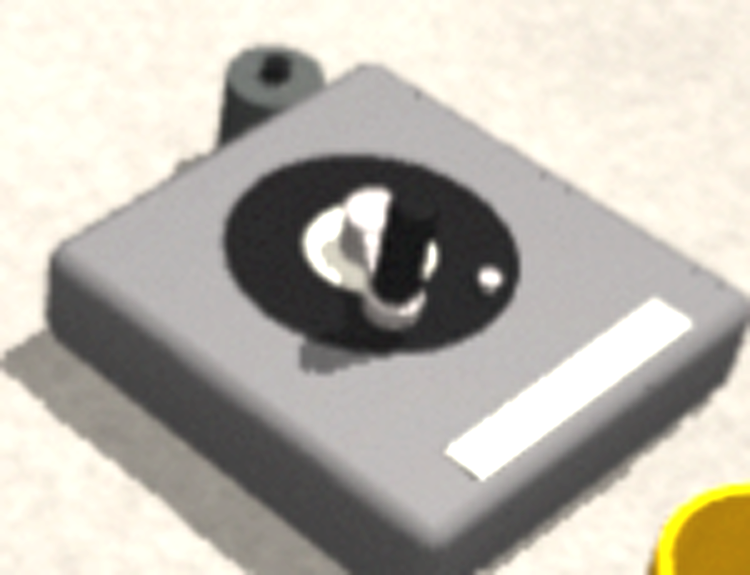

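View pics/c8b.png

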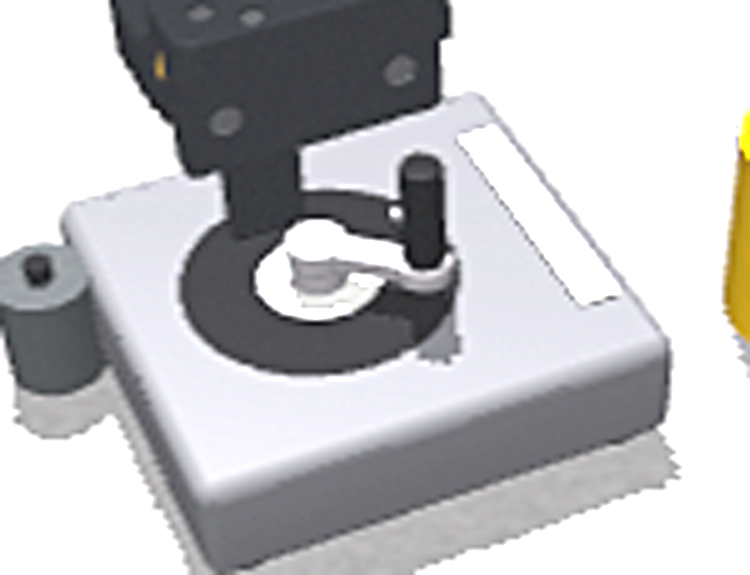

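The pin now shows at the ring's rim in the scene crop (490,279) and, partly behind the grip, in the side crop (396,212). The crank has gone well past it. I'll measure the pin, let the arm settle, and hand in.

Run:
```python
from h import *
A=np.load('pics/scene8.npz')
C=np.array([.570,.1805])
p=onz(A,(300+490/5-.4,125+277/5-.4),.062)[:2]-C; k=onz(A,(300+392/5-.4,125+300/5-.4),.076)[:2]-C
for x in(p,k):print(x,np.hypot(*x),np.degrees(np.arctan2(x[1],x[0])))
```

```text
[0.04163638 0.0163308 ] 0.044724525226752826 21.416320616752607
[ 0.03308139 -0.03379142] 0.04728888056283698 -45.60831933376803
```

>>> move_arm:
  turn:
    - [0,0,0]
    - [0,0,0]
    - [0,0,0]
    - [0,0,0]
  dp:
    - [0,0,0]
    - [0,0,0]
    - [0,0,0]
    - [0,0,0]
  jaw: [-0.2,-0.2,-0.2,-0.2]

```text
clock: 12.92
tool_pos: [0.5055, 0.0702, 0.2136]
eef_rot: [1.0, 0.001, 0.0, -0.0]
contact_force: [0.3, 0.4, 0.5]
opening: 0.601
```

```bash
python3 -c "
from plant import r
print(r.finish_job())"
```

```text
the job is handed in; nothing more can be done
None
```

I wound the rewinder crank clockwise until the resistance dropped, stopped about 40–60° past the drop, let go and handed the job in at about 13 s.

- **Drop:** the wrist force held at about 7–18 N through the drag, then fell to about 1 N at around 5.9 rad. It stayed near 1–4 N as I led the crank on to about 7.0 rad.
- **Pin:** the last pictures put it at the ring's rim, 44.7 mm from the axis at a bearing of +21°. That is 0.3 mm under the stated 45–48 mm, within the 2 mm calibration error. From the scene view alone (rays cast at the known heights) the grip lies at about -40 to -45°, well past the pin.
- **Robot:** the gripper is open and clear of the rewinder, and the measured force is about 0 N.

**Disagreements:** the peak of about 18 N is above the 4–12 N given for the grip. I think the extra is side load from my 1–2 mm error in the centre, but I did not check that. The last look at the grip read 47 mm from the axis instead of 45 mm.

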